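# Find the wheel stop that still grips

## Robot

A 6-joint arm with a two-finger parallel gripper is mounted at the origin on the work surface. World frame = base frame: x ahead of the robot, y to its left, z up, the work surface at z = 0. Lengths are in mm, angles in rad, forces in N, time in s.
With the tool pointing down it reaches from about 300 to 775 mm from the base axis. Payload 14.6 kg.
Tool frame: the origin (TCP) lies at the very end of the fingers, on their centre line; the grasp point (between the pads) lies 19 mm behind it; z points along the fingers, y is the line along which they close (so a half turn about z gives the same grasp; the last joint's range is limited). The gripper opens to 94 mm and grips with 3 to 60 N. Pads are 16 mm wide; open, the fingers measure 119 mm over their backs; the gripper's body (75 mm by 177 mm) begins 78 mm behind the grasp point.
Start: joints at [-1.402, 0.3, 1.521, -0, 1.321, -0.067], TCP at [128.485, -534.772, 205.446] pointing down, gripper open.
Joint ranges: [-3.03, 3.03], [-0.79, 2.21], [0.23, 2.52], [-1.04, 4.18], [0, 3.07], [-2.55, 2.55]. Speed limits (rad/s): [2.22, 2.22, 2.57, 3.14, 3.14, 3.14].

## Interface

Orientations are given as [roll, pitch, yaw] about the fixed x, y, z axes, in that order (R = Rz(yaw) Ry(pitch) Rx(roll)).
In Python, from cell import manip, eyes, ticket gives the robot as it stands. The module is installed in compiled form; this text tells all that it offers.
- The arm moves only by the tool arm_command, never from a script. Its argument "plan" is a list of rows, each a list of 5 numbers: the opening, from -1 (shut) to 1 (fully open), then the shift along the tool's x, y, z in m, then the turn about the tool's z in rad. In form: [[jaw, dx, dy, dz, roll], ...]. A call has 1 to 20 rows; each row shifts and turns the commanded pose from where the row before left it, along the tool's axes as they then stand; what a row does not reach is not made up. A row lasts 1/8 s, in which the tool goes at most 62.5 mm and 10.7 degrees, less where a joint would pass 70% of its speed; a pose out of reach is approached as far as the arm can. A call is refused whole if a number of a shift passes 0.0625 or a number of a turn 0.188, either way. A call with a gripper value outside its range is refused whole. The fingers move at their own pace and stop on an object; "newtons" is the grip in N (left out, the last holds). Time passes only in rows, so rows that do not move let the fingers close. It gives the time, the measured TCP pose, the force, the opening and the grip force at its end, in the units of the state.
- manip.read_state(): the state, without advancing time (a new reading comes with each control period).
- eyes.camera(name): name is "side" or "top" or "wrist"; returns a dict with "img" (384x512x3 uint8, blue, green, red), "z_map" (384x512 float32, mm along the optical axis (not along the pixel's ray), 0 where there is no reading), "fx", "fy", "cx", "cy" (pixels), "eye" and "orientation" of the camera in the world. Camera axes: x right, y down, z forward; pixel columns grow to the right and rows downward; lengths in mm; the calibration is good to about 2 mm. A picture is of the moment at which its call begins.
- ticket.sign_off(): hands the job in; it is judged then, once.
The state is a dict: "clock": time; "joints": joint angles; "qd": joint speeds; "effort": joint torques, N m; "eef_pos": TCP position; "eef_rot": TCP orientation; "wrist_force": force on the tool from outside, world axes, zero at the start; "moment": the same for the moment, N m; "finger_gap": finger opening in mm; "finger_force": force on a finger pad.
Only numpy, scipy, OpenCV 4.12 (cv2) and the standard library are available. Lean on these libraries where they do the work, as an engineer would, in place of code of your own. Each camera call takes 0.05 s, during which the arm holds its last target. There are 200 camera calls.

## Task

Only one of the three look-alike wheel stops on the steel plate still has a grippy sole; the others have gone slick and would slide down the red ramp. Without lifting them or bearing down hard on them, drag each stop along the plate towards the robot until the whole stop is past the yellow line, feeling how hard it drags; once all three are across, set the one that drags hardest flat on the middle of the red ramp's slope, without dropping it, and let go. Leave the other two flat on the plate past the line and everything else where it lies, and let no stop slide down the ramp.

Things in the scene. Friction and masses are not known exactly. Their poses are not given: they have to be found in the camera images.
- plate: flat steel plate fixed on the boards, 340 mm (its x) x 300 mm (its y) x 8 mm thick; origin at the centre of its underside, x pointing away from the robot, z up. A yellow line across it lies at its x = 0; the stops start on the far side (x > 0), side by side about 100 mm apart along y, and end on the near side (x < 0).
- stop_a_mid (a point): grey cast wheel stop, one of three look-alikes, about 0.85 kg; this point is its centre, 27 mm over its underside. Foot 110 (its x) x 60 (y) x 20 mm tall, dark rubber sole below; in the middle of the foot an upright rib 16 mm thick (x), 40 mm wide (y), from 20 to 54 mm over the underside, to pull by its face or grip across. Loose on the plate, its x about along the plate's x. Drag under own weight: gripping 5 to 8.5 N, slick under 1.8 N.
- stop_b_mid (a point): grey cast wheel stop, one of three look-alikes, about 0.85 kg; this point is its centre, 27 mm over its underside. Foot 110 (its x) x 60 (y) x 20 mm tall, dark rubber sole below; in the middle of the foot an upright rib 16 mm thick (x), 40 mm wide (y), from 20 to 54 mm over the underside, to pull by its face or grip across. Loose on the plate, its x about along the plate's x. Drag under own weight: gripping 5 to 8.5 N, slick under 1.8 N.
- stop_c_mid (a point): grey cast wheel stop, one of three look-alikes, about 0.85 kg; this point is its centre, 27 mm over its underside. Foot 110 (its x) x 60 (y) x 20 mm tall, dark rubber sole below; in the middle of the foot an upright rib 16 mm thick (x), 40 mm wide (y), from 20 to 54 mm over the underside, to pull by its face or grip across. Loose on the plate, its x about along the plate's x. Drag under own weight: gripping 5 to 8.5 N, slick under 1.8 N.
- ramp_mid (a point): middle of the top face of the red steel loading ramp, fixed on the boards to the left or the right of the plate: slope 210 mm long (its x, which points up the slope, away from the robot), 160 mm wide (y), tilted 17 degrees; z is square to the slope; this point is 37 mm above the boards. A slick stop slides down it, a gripping one stays.
- tray: open blue plastic tray, 170 x 140 mm, 45 mm tall, fixed on the other side of the plate from the ramp; it only holds a socket.
- socket: steel spark-plug socket, 26 mm across, 50 mm tall, standing in the blue tray; bystander, origin at its underside
- wheel: mud-caked grey plastic mower wheel, 170 mm across, 45 mm thick, lying flat, far left; bystander, origin at its underside
- muffler: rusty cast-iron muffler, 80 x 130 x 55 mm, far right; bystander, origin at its underside
- bolt: bent steel wheel axle bolt, about 130 mm long, 22 mm across the head, lying beyond the plate; bystander, origin at its underside
- spanner: steel spanner lying on the boards beyond the plate; bystander, origin at its underside
- air_filter: orange-framed air filter, 60 x 100 x 30 mm, lying beyond the plate; bystander, origin at its underside
There are look-alikes about, which are no part of the job. What is shaped like the part that bears stop_b_mid but orange is not meant.

How it is judged (in metres and radians):
On the way:
1. all three stops have been dragged along the plate and lie past the yellow line (x of stop_a_mid in the frame of plate between -0.17 and -0.04 m and y of stop_a_mid in the frame of plate between -0.15 and 0.15 m and z of stop_a_mid in the frame of plate between 0.028 and 0.04 m and x of stop_b_mid in the frame of plate between -0.17 and -0.04 m and y of stop_b_mid in the frame of plate between -0.15 and 0.15 m and z of stop_b_mid in the frame of plate between 0.028 and 0.04 m and x of stop_c_mid in the frame of plate between -0.17 and -0.04 m and y of stop_c_mid in the frame of plate between -0.15 and 0.15 m and z of stop_c_mid in the frame of plate between 0.028 and 0.04 m), for 0.2 s.
At the end, for the whole second after the job is handed in: one stop stays flat (within 0.12 rad) on the ramp's slope by its own grip, its centre within 50 mm of the slope's middle along and across; the two others lie flat (within 0.15 rad) on the plate with their centres at least 40 mm past the yellow line on the robot's side; all are released and at rest ((((x of stop_a_mid in the frame of ramp_mid between -0.05 and 0.05 m and y of stop_a_mid in the frame of ramp_mid between -0.05 and 0.05 m and z of stop_a_mid in the frame of ramp_mid between 0.02 and 0.033 m and angle between the z axis of stop_a_mid and the z axis of ramp_mid, either way round below 0.12 rad) and (x of stop_b_mid in the frame of plate between -0.17 and -0.04 m and y of stop_b_mid in the frame of plate between -0.15 and 0.15 m and z of stop_b_mid in the frame of plate between 0.028 and 0.04 m) and angle between each of stop_b_mid, stop_c_mid's own z axis and vertical below 0.15 rad and (x of stop_c_mid in the frame of plate between -0.17 and -0.04 m and y of stop_c_mid in the frame of plate between -0.15 and 0.15 m and z of stop_c_mid in the frame of plate between 0.028 and 0.04 m)) or ((x of stop_b_mid in the frame of ramp_mid between -0.05 and 0.05 m and y of stop_b_mid in the frame of ramp_mid between -0.05 and 0.05 m and z of stop_b_mid in the frame of ramp_mid between 0.02 and 0.033 m and angle between the z axis of stop_b_mid and the z axis of ramp_mid, either way round below 0.12 rad) and (x of stop_a_mid in the frame of plate between -0.17 and -0.04 m and y of stop_a_mid in the frame of plate between -0.15 and 0.15 m and z of stop_a_mid in the frame of plate between 0.028 and 0.04 m) and angle between each of stop_a_mid, stop_c_mid's own z axis and vertical below 0.15 rad and (x of stop_c_mid in the frame of plate between -0.17 and -0.04 m and y of stop_c_mid in the frame of plate between -0.15 and 0.15 m and z of stop_c_mid in the frame of plate between 0.028 and 0.04 m)) or ((x of stop_c_mid in the frame of ramp_mid between -0.05 and 0.05 m and y of stop_c_mid in the frame of ramp_mid between -0.05 and 0.05 m and z of stop_c_mid in the frame of ramp_mid between 0.02 and 0.033 m and angle between the z axis of stop_c_mid and the z axis of ramp_mid, either way round below 0.12 rad) and (x of stop_a_mid in the frame of plate between -0.17 and -0.04 m and y of stop_a_mid in the frame of plate between -0.15 and 0.15 m and z of stop_a_mid in the frame of plate between 0.028 and 0.04 m) and angle between each of stop_a_mid, stop_b_mid's own z axis and vertical below 0.15 rad and (x of stop_b_mid in the frame of plate between -0.17 and -0.04 m and y of stop_b_mid in the frame of plate between -0.15 and 0.15 m and z of stop_b_mid in the frame of plate between 0.028 and 0.04 m))) and linear speed of each of stop_a, stop_b, stop_c below 0.02 m/s); the robot touches nothing.
It fails at once if a stop is lifted more than 12 mm off the plate before the others have been dragged past the line ((z of stop_a_mid in the frame of plate above 0.047 m and x of any of stop_b_mid, stop_c_mid in the frame of plate above -0.04 m) or (z of stop_b_mid in the frame of plate above 0.047 m and x of any of stop_a_mid, stop_c_mid in the frame of plate above -0.04 m) or (z of stop_c_mid in the frame of plate above 0.047 m and x of any of stop_a_mid, stop_b_mid in the frame of plate above -0.04 m)).
It fails at once if a stop slides down the ramp ((x of stop_a_mid in the frame of ramp_mid between -0.25 and -0.065 m and y of stop_a_mid in the frame of ramp_mid between -0.08 and 0.08 m and z of stop_a_mid in the frame of ramp_mid below 0.035 m) or (x of stop_b_mid in the frame of ramp_mid between -0.25 and -0.065 m and y of stop_b_mid in the frame of ramp_mid between -0.08 and 0.08 m and z of stop_b_mid in the frame of ramp_mid below 0.035 m) or (x of stop_c_mid in the frame of ramp_mid between -0.25 and -0.065 m and y of stop_c_mid in the frame of ramp_mid between -0.08 and 0.08 m and z of stop_c_mid in the frame of ramp_mid below 0.035 m)).
It fails at once if a stop bears on the plate with more than 30 N (its own weight is 8 to 9 N) while it slides ((contact force between stop_a and plate above 30 N and linear speed of stop_a above 0.01 m/s) or (contact force between stop_b and plate above 30 N and linear speed of stop_b above 0.01 m/s) or (contact force between stop_c and plate above 30 N and linear speed of stop_c above 0.01 m/s)).
It fails at once if a stop is dropped (falls free faster than 0.7 m/s) ((linear speed of stop_a above 0.7 m/s and contact force between the fingers and stop_a below 0.1 N) or (linear speed of stop_b above 0.7 m/s and contact force between the fingers and stop_b below 0.1 N) or (linear speed of stop_c above 0.7 m/s and contact force between the fingers and stop_c below 0.1 N)).
It fails at once if one of the bystanders (socket, wheel, muffler, bolt, spanner, air filter) is moved more than 30 mm (distance of any of socket, wheel, muffler, bolt, spanner, air_filter from where it was at the start of the episode above 0.03 m).
It also fails if it takes over 72 s, if anything falls off the work surface, if the arm or the gripper's body presses on something with over 40 N, if the wrist force passes 120 N, or if a joint passes its speed limit or range.

## Working session

There is one attempt and no reset: what is moved stays moved. The work goes in short steps, Python scripts to look and compute and a tool call to move; the robot and the scene stay as the last step left them, time stands still between calls to the robot, and variables do not carry over. Pictures are saved under pics/ and viewed, at most 10 in all, crops included, and the job is handed in when it is done.

Besides the shell and the picture viewer there is one more tool, called after "Emit:" in YAML: its name, and indented under it one key for each argument. arm_command: Moves the arm, as the interface text tells. Its arguments: {"type":"object","properties":{"plan":{"type":"array"},"newtons":{"type":"number"}},"required":["plan"]}

```bash
mkdir -p pics; cat > h.py <<'E'
import numpy as np, cv2
from scipy.spatial.transform import Rotation as R
from cell import manip, eyes, ticket
def shot(n,f):
    c=eyes.camera(n); cv2.imwrite('pics/'+f+'.png',c['img']); np.save('pics/'+f+'.npy',c,allow_pickle=True); return c
def load(f): return np.load('pics/'+f+'.npy',allow_pickle=True).item()
def rot(c):
    o=np.array(c['orientation'],float); return o if o.shape==(3,3) else R.from_euler('xyz',o).as_matrix()
def cloud(c):
    v,u=np.mgrid[0:384,0:512]; z=c['z_map']
    p=np.stack([(u-c['cx'])/c['fx']*z,(v-c['cy'])/c['fy']*z,z],-1)
    return p@rot(c).T+np.array(c['eye'])
E
python3 - <<'E'
from h import *
c=shot('top','top1'); d=shot('side','side1')
print(c['eye'],c['orientation'],d['eye'],d['orientation']); print(manip.read_state())
E
```

```text
[ 342.97289114  -41.37450897 1293.077714  ] [-2.97861478  0.00741334 -1.58769145] [165.63035483 617.7675638  828.91202912] [-2.36839122 -0.00927258 -2.57757751]
{'clock': 0.1, 'joints': array([-1.40162034e+00,  3.00407599e-01,  1.52152676e+00,  1.70516675e-05,
        1.32070295e+00, -6.65721606e-02]), 'qd': array([-2.47909392e-05, -2.45597457e-03, -2.36849621e-03,  3.48327425e-04,
        4.07613258e-04,  1.82536948e-03]), 'effort': array([ 2.09831669e-03, -5.32641041e+01, -3.53282082e+01,  7.10053300e-02,
        2.34618987e-02, -5.59415400e-05]), 'eef_pos': array([ 128.43970359, -534.54609251,  204.9441427 ]), 'eef_rot': array([-3.14055141e+00, -8.59739746e-05,  2.35743869e-01]), 'wrist_force': array([-0.03130771,  0.13791595, -0.73313698]), 'moment': array([-0.00487592, -0.00672009,  0.03035951]), 'finger_force': 0.0, 'finger_gap': 93.76719696258083}
```

View pics/top1.png

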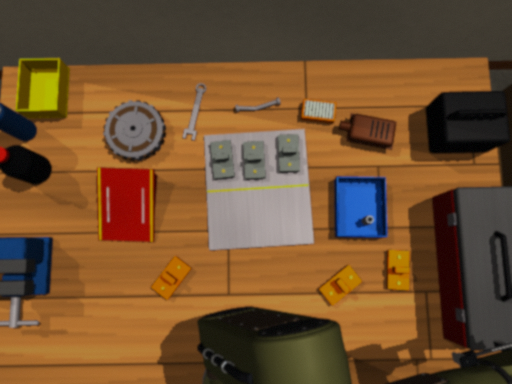

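View pics/side1.png

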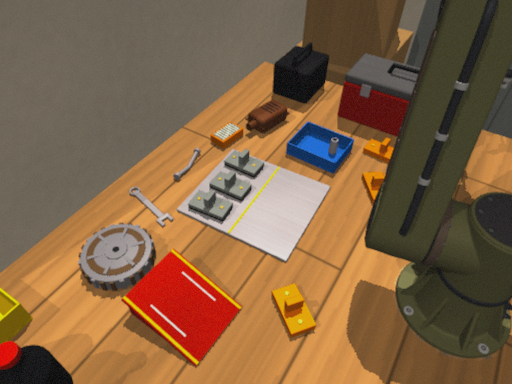

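The three grey stops stand on the plate, at top-view pixels (221,160), (254,160) and (288,153). The orange look-alikes at (171,278), (341,286) and (398,270) are not meant, since only the grey ones match the description. The red ramp is at (127,205) and the blue tray at (360,208). Next I'll measure them and make an enlarged crop.

```bash
python3 - <<'E'
from h import *
c=load('top1'); P=cloud(c); im=c['img']
def box(m,name):
    q=P[m]; r=cv2.minAreaRect(q[:,:2].astype(np.float32)); print(name,len(q),np.round(q.mean(0),1),'rect',np.round(r[0],1),np.round(r[1],1),round(r[2],1),'z',np.percentile(q[:,2],[5,50,95]).round(1))
v,u=np.mgrid[0:384,0:512]
def win(a,b,x,y): return (u>=a)&(u<b)&(v>=x)&(v<y)
Z=P[...,2]
for n,w in dict(L=win(206,238,134,186),M=win(238,271,134,186),R=win(271,305,128,178)).items():
    box(w&(Z>18),n+' foot'); box(w&(Z>50),n+' rib')
hsv=cv2.cvtColor(im,cv2.COLOR_BGR2HSV)
yl=win(206,312,180,194)&(hsv[...,0]>22)&(hsv[...,0]<35)&(hsv[...,1]>120); q=P[yl]; print('line',np.polyfit(q[:,1],q[:,0],1),q.mean(0)); box(yl,'line')
pl=win(200,318,125,255)&(hsv[...,1]<70); box(pl,'plate')
rm=win(90,160,160,248)&((hsv[...,0]<32)|(hsv[...,0]>170))&(hsv[...,1]>190)&(Z>3); box(rm,'ramp')
q=P[win(108,146,175,235)]; A=np.c_[q[:,:2],np.ones(len(q))]; k=np.linalg.lstsq(A,q[:,2],rcond=None)[0]; print('rampplane',k,np.degrees(np.arctan(np.hypot(*k[:2]))),'dir',np.degrees(np.arctan2(k[1],k[0])))
for n,w in dict(board=win(160,200,200,250),tray=win(330,390,172,245),plate=win(215,300,200,240)).items(): print(n,np.percentile(Z[w],[5,50,98]))
cv2.imwrite('pics/crop1.png',cv2.resize(im[115:260,85:325],None,fx=3.2,fy=3.2,interpolation=cv2.INTER_CUBIC))
E
```

```text
L foot 772 [632.9  66.   43. ] rect [513.9  37.1] [369.3  71.6] 13.7 z [23.2 27.8 61.5]
L rib 94 [614.8  59.2 152.3] rect [492.3  24.5] [323.9  40.2] 16.7 z [  54.7   61.1 1293.1]
M foot 770 [629.9 -25.7  41. ] rect [516.4 -30.3] [347.4  59.7] 2.3 z [22.6 27.8 61.7]
M rib 94 [614.6 -26.5 139.1] rect [492.8 -24.2] [ 37.  299.3] 89.5 z [  53.8   61.1 1293.1]
R foot 776 [ 647.2 -125.8   44.5] rect [ 524. -107.] [ 73.8 378. ] 81.1 z [23.1 27.8 61.6]
R rib 99 [ 627.5 -119.6  159.8] rect [501.4 -95.1] [ 40.6 332. ] 78.2 z [  53.3   60.9 1293.1]
line [-4.36175914e-02  5.49392454e+02] [550.70708753 -30.13999319  21.61421077]
line 190 [550.7 -30.1  21.6] rect [515.8 -10.3] [239.  257.3] 57.3 z [ 3.6  8.3 12.6]
plate 11295 [546.1 -35.2  15.9] rect [532.9 -35.4] [379.9 302.7] 2.9 z [ 3.2  8.1 30.3]
ramp 3932 [507.4 337.6  44.5] rect [491.  193.5] [506.9 226.5] 81.9 z [ 8.  36.5 64.8]
rampplane [-5.81353169e-02 -1.57804305e+00  6.04146652e+02] 57.65528203474037 dir -92.10983003589106
board [-5.08875625 -0.80093687  4.55214361]
tray [-3.1473617   3.014091   47.38933731]
plate [ 2.9201128   7.25334138 12.61946158]
```

View pics/crop1.png

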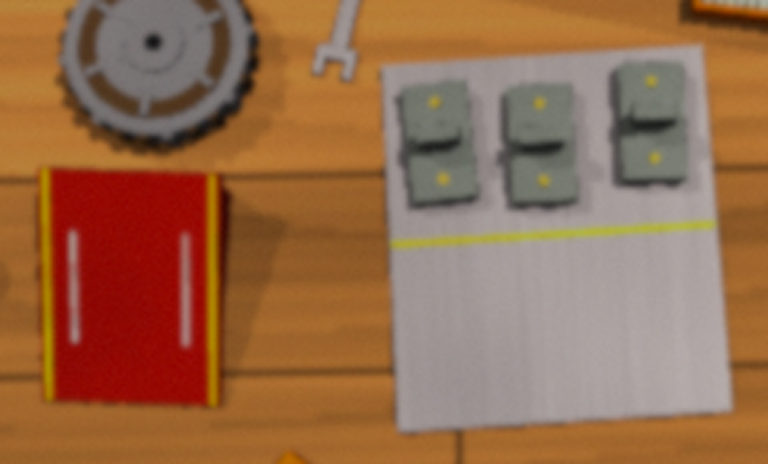

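The crop shows three grey stops with upright ribs beyond the yellow line, and the red ramp clear on the left. Some pixels have no depth reading, so I'll mask those and measure again.

```bash
python3 - <<'E'
from h import *
c=load('top1'); P=cloud(c); im=c['img']; ok=(c['z_map']>0)
v,u=np.mgrid[0:384,0:512]
def win(a,b,x,y): return (u>=a)&(u<b)&(v>=x)&(v<y)&ok
Z=P[...,2]
def box(m,name):
    q=P[m]; r=cv2.minAreaRect(q[:,:2].astype(np.float32)); print(name,len(q),np.round(q.mean(0),1),'rect',np.round(r[0],1),np.round(r[1],1),round(r[2],1))
for n,w in dict(L=win(206,238,134,186),M=win(238,271,134,186),R=win(271,305,128,178)).items():
    box(w&(Z>18)&(Z<80),n+' foot'); box(w&(Z>50)&(Z<80),n+' rib')
hsv=cv2.cvtColor(im,cv2.COLOR_BGR2HSV)
yl=win(206,312,180,194)&(hsv[...,0]>22)&(hsv[...,0]<35)&(hsv[...,1]>120); q=P[yl]; print('line',np.polyfit(q[:,1],q[:,0],1),q.mean(0))
box(win(200,318,125,255)&(hsv[...,1]<70)&(Z<75),'plate')
box(win(90,160,160,248)&((hsv[...,0]<32)|(hsv[...,0]>170))&(hsv[...,1]>190)&(Z>5),'ramp')
q=P[win(108,146,175,235)]; A=np.c_[q[:,:2],np.ones(len(q))]; k=np.linalg.lstsq(A,q[:,2],rcond=None)[0]
print('plane',k,np.degrees(np.arctan(np.hypot(*k[:2]))),'dir',np.degrees(np.arctan2(k[1],k[0])), 'xy at z37 mean',q.mean(0))
E
```

```text
L foot 765 [635.6  67.   31.6] rect [636.8  67.8] [109.9  60.5] 6.0
L rib 87 [636.7  67.3  60.5] rect [636.9  67.2] [16.7 39.6] 3.3
M foot 764 [632.2 -25.6  31.2] rect [634.3 -25.4] [111.4  59.7] 2.3
M rib 88 [633.1 -25.5  60.4] rect [633.9 -25.4] [16.9 37.4] 0.9
R foot 768 [ 650.4 -126.7   31.5] rect [ 653.1 -126.8] [110.8  60. ] 0.6
R rib 91 [ 652.6 -126.5   60.1] rect [ 653.1 -126.8] [39.8 17.1] 88.4
line [-4.71237597e-02  5.51502348e+02] [552.91702579 -30.02047707   8.08800329]
plate 11261 [546.7 -35.2  12. ] rect [552.7 -34.4] [340.2 302.7] 2.9
ramp 3839 [509.6 340.2  36.7] rect [507.9 340. ] [167.4 205. ] 87.5
plane [ 3.05843916e-01 -1.97704127e-02 -1.11916208e+02] 17.0393724991533 dir -3.6985772996028357 xy at z37 mean [506.53816275 338.65528944  36.31005193]
```

Emit:
arm_command:
  plan:
    - [0,0,0,0,-0.167]
    - [0,0,0,0,-0.167]
    - [0,0,0,0,-0.167]
    - [0,0,0,0,-0.167]
    - [0,0,0,0,-0.167]
    - [0,0,0,0,-0.167]
    - [0,0,0,0,-0.167]
    - [0,0,0,0,-0.166]
    - [0,0.034,0.0437,0.005,0]
    - [0,0.034,0.0437,0.005,0]
    - [0,0.034,0.0437,0.005,0]
    - [0,0.034,0.0437,0.005,0]
    - [0,0.034,0.0437,0.005,0]
    - [0,0.034,0.0437,0.005,0]
    - [0,0.034,0.0437,0.005,0]
    - [0,0.034,0.0437,0.005,0]
    - [0,0.034,0.0437,0.005,0]
    - [0,0.034,0.0437,0.005,0]
    - [0,0.034,0.0437,0.005,0]
    - [0,0.034,0.0437,0.005,0]
  newtons: 20

```text
clock: 2.6
eef_pos: [654.0, -125.4, 144.9]
eef_rot: [-3.141, -0.0, 1.571]
wrist_force: [-0.4, -1.3, -0.3]
finger_gap: 46.7
finger_force: 0.0
```

```bash
python3 - <<'E'
from h import *
c=shot('wrist','w1'); P=cloud(c); ok=c['z_map']>0; Z=P[...,2]
s=manip.read_state(); print(s['eef_pos'],s['eef_rot'],s['wrist_force'])
m=ok&(Z>52)&(Z<68)
n,l,st,_=cv2.connectedComponentsWithStats(m.astype(np.uint8))
for i in range(1,n):
    if st[i,4]>150:
        q=P[l==i]; r=cv2.minAreaRect(q[:,:2].astype(np.float32)); print(st[i],q.mean(0).round(1),np.round(r[0],1),np.round(r[1],1),round(r[2],1))
E
```

```text
[ 657.04030618 -120.93636046  143.37917311] [-3.14064602e+00 -1.43931285e-03  1.57409656e+00] [4.45122214 3.43505106 0.88549477]
[ 217   50   22   52 1016] [634.2 -25.1  63. ] [633.9 -25.1] [16.1 40.2] 2.4
[242 171  18  45 781] [ 653.1 -125.3   62.7] [ 653.  -126.3] [15.6 39.5] 0.3
```

View pics/w1.png

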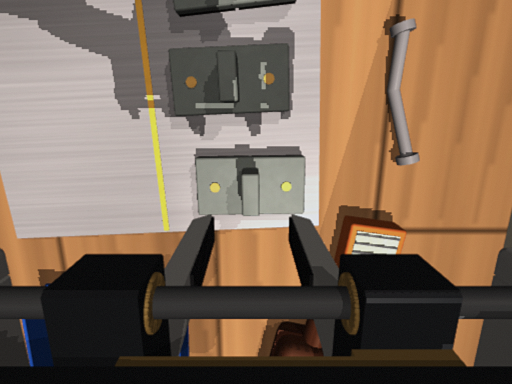

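The wrist view shows the nearest stop's rib at (250,190), centred between the fingers, and the middle stop's rib at (228,77). Both positions match the top view, so I'll descend, close around the rib and settle.

Emit:
arm_command:
  plan:
    - [0,0,0,0,0]
    - [0,0,0,0.02,0]
    - [0,0,0,0.025,0]
    - [0,0,0,0.025,0]
    - [0,0,0,0.02,0]
    - [0,0,0,0.011,0]
    - [0,0,0,0.01,0]
    - [0,0,0,0,0]
    - [-0.5,0,0,0,0]
    - [-0.5,0,0,0,0]
    - [-0.5,0,0,0,0]
    - [-0.5,0,0,0,0]

```text
clock: 4.15
eef_pos: [652.9, -126.8, 34.6]
eef_rot: [3.141, 0.0, 1.571]
wrist_force: [0.7, 0.2, -0.4]
finger_gap: 23.5
finger_force: 0.0
```

Emit:
arm_command:
  plan:
    - [-0.5,0,-0.003,0,0]
    - [-0.5,0,-0.005,0,0]
    - [-0.5,0,-0.008,0,0]
    - [-0.5,0,-0.008,0,0]
    - [-0.5,0,-0.008,0,0]
    - [-0.5,0,-0.008,0,0]
    - [-0.5,0,-0.008,0,0]
    - [-0.5,0,-0.008,0,0]

```text
clock: 5.15
eef_pos: [596.4, -126.8, 34.5]
eef_rot: [3.141, 0.0, 1.571]
wrist_force: [4.5, -0.0, -1.7]
finger_gap: 23.4
finger_force: 2.3
```

Emit:
arm_command:
  plan:
    - [-0.5,0,-0.008,0,0]
    - [-0.5,0,-0.008,0,0]
    - [-0.5,0,-0.008,0,0]
    - [-0.5,0,-0.008,0,0]
    - [-0.5,0,-0.008,0,0]
    - [-0.5,0,-0.008,0,0]

```text
clock: 5.9
eef_pos: [548.4, -126.8, 34.5]
eef_rot: [3.142, -0.0, 1.571]
wrist_force: [3.9, -0.6, -2.0]
finger_gap: 23.4
finger_force: 2.3
```

Emit:
arm_command:
  plan:
    - [-0.5,0,-0.008,0,0]
    - [-0.5,0,-0.008,0,0]
    - [-0.5,0,-0.008,0,0]
    - [-0.5,0,-0.008,0,0]
    - [-0.5,0,-0.008,0,0]
    - [-0.5,0,-0.008,0,0]

```text
clock: 6.65
eef_pos: [500.3, -126.8, 34.4]
eef_rot: [-3.142, -0.0, 1.571]
wrist_force: [4.0, -0.5, -3.1]
finger_gap: 23.4
finger_force: 2.3
```

Emit:
arm_command:
  plan:
    - [-0.5,0,-0.008,0,0]
    - [-0.5,0,-0.008,0,0]
    - [-0.5,0,-0.005,0,0]
    - [-0.5,0,-0.002,0,0]
    - [-0.5,0,0,0,0]

```text
clock: 7.28
eef_pos: [477.5, -126.8, 34.4]
eef_rot: [-3.141, -0.0, 1.571]
wrist_force: [0.9, -0.4, -0.5]
finger_gap: 23.7
finger_force: 0.1
```

Emit:
arm_command:
  plan:
    - [0,0,0,0,0]
    - [0,0,0,0,0]
    - [0,0,0,0,0]
    - [0,0,0,-0.02,0]
    - [0,0,0,-0.04,0]
    - [0,0,0,-0.04,0]
    - [0,0.02,0.03,0,-0.017]
    - [0,0.02,0.04,0,-0.017]
    - [0,0.02,0.045,0,0]
    - [0,0.02,0.04,0,0]
    - [0,0.015,0,0,0]
    - [0,0,0,0,0]
    - [0,0,0,0,0]

```text
clock: 8.9
eef_pos: [630.0, -28.9, 134.8]
eef_rot: [3.141, 0.0, 1.604]
wrist_force: [0.7, 0.0, 0.2]
finger_gap: 46.9
finger_force: 0.0
```

Emit:
arm_command:
  plan:
    - [0,0.0036,0.0041,0.02,0]
    - [0,0,0,0.025,0]
    - [0,0,0,0.025,0]
    - [0,0,0,0.018,0]
    - [0,0,0,0.012,0]
    - [0,0,0,0,0]
    - [-0.5,0,0,0,0]
    - [-0.5,0,0,0,0]
    - [-0.5,0,0,0,0]
    - [-0.5,0,0,0,0]

```text
clock: 10.15
eef_pos: [634.7, -24.5, 34.7]
eef_rot: [3.141, 0.0, 1.605]
wrist_force: [0.1, -0.5, 0.0]
finger_gap: 23.6
finger_force: 0.0
```

Emit:
arm_command:
  plan:
    - [-0.5,0,-0.003,0,0]
    - [-0.5,0,-0.005,0,0]
    - [-0.5,0,-0.008,0,0]
    - [-0.5,0,-0.008,0,0]
    - [-0.5,0,-0.008,0,0]
    - [-0.5,0,-0.008,0,0]
    - [-0.5,0,-0.008,0,0]
    - [-0.5,0,-0.008,0,0]

```text
clock: 11.15
eef_pos: [578.1, -26.4, 34.5]
eef_rot: [3.141, -0.0, 1.605]
wrist_force: [3.1, 0.6, -0.8]
finger_gap: 23.3
finger_force: 1.1
```

Emit:
arm_command:
  plan:
    - [-0.5,0,-0.008,0,0]
    - [-0.5,0,-0.008,0,0]
    - [-0.5,0,-0.008,0,0]
    - [-0.5,0,-0.008,0,0]
    - [-0.5,0,-0.008,0,0]
    - [-0.5,0,-0.008,0,0]

```text
clock: 11.9
eef_pos: [530.1, -28.1, 34.5]
eef_rot: [3.142, 0.0, 1.605]
wrist_force: [2.6, 0.3, -0.1]
finger_gap: 23.3
finger_force: 1.2
```

Emit:
arm_command:
  plan:
    - [-0.5,0,-0.008,0,0]
    - [-0.5,0,-0.008,0,0]
    - [-0.5,0,-0.008,0,0]
    - [-0.5,0,-0.008,0,0]
    - [-0.5,0,-0.008,0,0]
    - [-0.5,0,-0.006,0,0]
    - [-0.5,0,-0.003,0,0]
    - [-0.5,0,0,0,0]

```text
clock: 12.9
eef_pos: [481.4, -29.7, 34.4]
eef_rot: [-3.141, -0.0, 1.605]
wrist_force: [-0.0, -0.5, 0.7]
finger_gap: 23.7
finger_force: 0.0
```

Emit:
arm_command:
  plan:
    - [0,0,0,0,0]
    - [0,0,0,0,0]
    - [0,0,0,0,0]
    - [0,0,0,-0.02,0]
    - [0,0,0,-0.04,0]
    - [0,0,0,-0.04,0]
    - [0,0.02,0.03,0,0]
    - [0,0.02,0.04,0,0]
    - [0,0.02,0.045,0,0]
    - [0,0.02,0.0435,0,-0.025]
    - [0,0.012,0,0,-0.025]
    - [0,0,0,0,0]
    - [0,0,0,0,0]
    - [0,0,0,0,0]

```text
clock: 14.65
eef_pos: [636.4, 67.0, 135.0]
eef_rot: [3.141, 0.0, 1.654]
wrist_force: [0.3, -0.7, -0.2]
finger_gap: 47.2
finger_force: 0.0
```

```bash
python3 - <<'E'
from h import *
c=shot('wrist','w2'); P=cloud(c); ok=c['z_map']>0; Z=P[...,2]
s=manip.read_state(); print(s['eef_pos'],s['eef_rot'],s['wrist_force'])
m=ok&(Z>52)&(Z<68)
n,l,st,_=cv2.connectedComponentsWithStats(m.astype(np.uint8))
for i in range(1,n):
    if st[i,4]>150:
        q=P[l==i]; r=cv2.minAreaRect(q[:,:2].astype(np.float32)); print(st[i],q.mean(0).round(1),np.round(r[0],1),np.round(r[1],1),round(r[2],1))
E
```

```text
[636.44749621  67.07096201 134.95407844] [3.14105613e+00 3.72428556e-05 1.65400563e+00] [-0.31694415 -0.89993143  0.56008085]
[243 171  19  46 822] [637.   69.8  62.7] [636.8  68.5] [15.7 39.4] 4.9
```

Good: it is aligned with the left stop (yaw 4.9°). Now drag it.

Emit:
arm_command:
  plan:
    - [0,0.0012,0,0.02,0]
    - [0,0,0,0.025,0]
    - [0,0,0,0.025,0]
    - [0,0,0,0.018,0]
    - [0,0,0,0.012,0]
    - [0,0,0,0,0]
    - [-0.5,0,0,0,0]
    - [-0.5,0,0,0,0]
    - [-0.5,0,0,0,0]
    - [-0.5,0,0,0,0]

```text
clock: 15.95
eef_pos: [636.6, 68.8, 34.7]
eef_rot: [3.141, 0.0, 1.655]
wrist_force: [0.1, 0.3, -0.3]
finger_gap: 23.7
finger_force: 0.0
```

Emit:
arm_command:
  plan:
    - [-0.5,0,-0.003,0,0]
    - [-0.5,0,-0.005,0,0]
    - [-0.5,0,-0.008,0,0]
    - [-0.5,0,-0.008,0,0]
    - [-0.5,0,-0.008,0,0]
    - [-0.5,0,-0.008,0,0]
    - [-0.5,0,-0.008,0,0]
    - [-0.5,0,-0.008,0,0]

```text
clock: 16.95
eef_pos: [580.3, 64.1, 34.5]
eef_rot: [3.141, 0.0, 1.655]
wrist_force: [1.9, -0.4, -0.9]
finger_gap: 23.8
finger_force: 1.1
```

Emit:
arm_command:
  plan:
    - [-0.5,0,-0.008,0,0]
    - [-0.5,0,-0.008,0,0]
    - [-0.5,0,-0.008,0,0]
    - [-0.5,0,-0.008,0,0]
    - [-0.5,0,-0.008,0,0]
    - [-0.5,0,-0.008,0,0]

```text
clock: 17.7
eef_pos: [532.4, 60.1, 34.5]
eef_rot: [3.142, -0.0, 1.655]
wrist_force: [1.8, -0.2, -0.1]
finger_gap: 23.6
finger_force: 1.2
```

Emit:
arm_command:
  plan:
    - [-0.5,0,-0.008,0,0]
    - [-0.5,0,-0.008,0,0]
    - [-0.5,0,-0.008,0,0]
    - [-0.5,0,-0.008,0,0]
    - [-0.5,0,-0.008,0,0]
    - [-0.5,0,-0.008,0,0]
    - [-0.5,0,-0.003,0,0]
    - [-0.5,0,0,0,0]

```text
clock: 18.7
eef_pos: [481.8, 55.8, 34.4]
eef_rot: [-3.141, -0.0, 1.655]
wrist_force: [0.2, 0.1, -0.7]
finger_gap: 23.2
finger_force: 0.0
```

The right stop drags clearly hardest: wrist force about 4 N and finger force 2.3 N, against about 2–2.5 N and 1.15 N for the other two. I'll rise and check all three positions.

Emit:
arm_command:
  plan:
    - [0,0,0,0,0]
    - [0,0,0,0,0]
    - [0,0,0,0,0]
    - [0.3,0,0,-0.02,0]
    - [0.3,0,0,-0.045,0]
    - [0.3,0,0,-0.045,0]
    - [0.3,-0.04,0,0,-0.183]
    - [0.3,-0.04,0,0,-0.183]
    - [0.3,0,0,0,-0.183]
    - [0.3,0,0,0,-0.183]
    - [0.3,0,0,0,-0.183]
    - [0.3,0,0,0,-0.183]
    - [0.3,0,0,0,-0.183]
    - [0.3,0,0,0,-0.183]
    - [0.3,0,0,0,0]
    - [0.3,0,0,0,0]

```text
clock: 20.7
eef_pos: [496.0, -22.6, 144.4]
eef_rot: [3.142, -0.0, 3.115]
wrist_force: [-0.1, 0.4, -0.2]
finger_gap: 61.2
finger_force: 0.0
```

```bash
python3 - <<'E'
from h import *
s=manip.read_state(); print(s['clock'],s['eef_pos'],s['eef_rot'],s['joints'])
for nm in ('wrist','side'):
    c=shot(nm,nm+'3'); P=cloud(c); ok=c['z_map']>0; Z=P[...,2]
    m=ok&(Z>50)&(Z<68)&(P[...,0]>400)&(P[...,0]<700)&(abs(P[...,1])<200)
    n,l,st,_=cv2.connectedComponentsWithStats(m.astype(np.uint8))
    for i in range(1,n):
        if st[i,4]>60:
            q=P[l==i]; r=cv2.minAreaRect(q[:,:2].astype(np.float32)); print(nm,st[i],q.mean(0).round(1),np.round(r[0],1),np.round(r[1],1),round(r[2],1))
E
```

```text
20.7 [496.00269292 -22.61530215 144.42288136] [ 3.14155149e+00 -6.98533516e-05  3.11461005e+00] [-1.19362704e-01  2.43226832e-01  1.74257056e+00  3.77514655e-05
  1.15586861e+00 -1.66319164e+00]
wrist [313 167  48  23 919] [483.3  54.2  62.1] [484.6  55.2] [16.6 40. ] 4.5
wrist [112 169  50  21 930] [ 479.5 -124.5   61.8] [ 480.6 -126.2] [16.3 40.3] 0.1
wrist [220 170  46  22 865] [483.  -30.   62.3] [484.2 -30. ] [16.4 40. ] 1.9
side [288 170  11  12  77] [ 480.9 -120.1   59.1] [ 481.9 -123.1] [16.5 40.9] 0.2
side [270 190  12  13  89] [484.1 -24.7  59.4] [485.1 -27.4] [41.2 16.2] 89.1
side [254 210  11  15 101] [484.3  60.8  59.2] [486.1  59.1] [17.2 41.6] 4.0
```

View pics/side3.png

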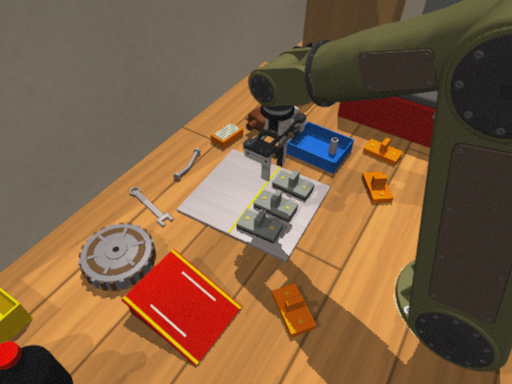

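The side view shows all three stops past the yellow line, at (292,183), (275,204) and (260,222). I'll now grip the right one across its rib width, which lets it pivot onto the slope.

Emit:
arm_command:
  plan:
    - [0.3,0,0,0,-0.027]
    - [0.3,0.005,-0.035,0,0]
    - [0.3,0.005,-0.035,0,0]
    - [0.3,0.0052,-0.0337,0,0]
    - [0.3,0,0,0,0]
    - [0.3,0,0,0.025,0]
    - [0.3,0,0,0.03,0]
    - [0.3,0,0,0.03,0]
    - [0.3,0,0,0.0155,0]
    - [0.3,0,0,0.01,0]
    - [0.3,0,0,0,0]
    - [0.3,0,0,0,0]
    - [-1,0,0,0,0]
    - [-1,0,0,0,0]
    - [-1,0,0,0,0]
    - [-1,0,0,0,0]
  newtons: 25

```text
clock: 22.8
eef_pos: [481.4, -126.6, 34.2]
eef_rot: [-3.141, 0.0, -3.137]
wrist_force: [-0.9, -2.0, 3.2]
finger_gap: 39.8
finger_force: 25.0
```

Emit:
arm_command:
  plan:
    - [-1,0,0,-0.01,0]
    - [-1,0,0,-0.02,0]
    - [-1,0,0,-0.03,0]
    - [-1,0,0,-0.03,0]
    - [-1,0,0,-0.026,0]
    - [-1,0,0,0,0]

```text
clock: 23.55
eef_pos: [481.6, -126.4, 151.1]
eef_rot: [-3.141, 0.002, -3.137]
wrist_force: [0.7, -0.1, -9.2]
finger_gap: 39.8
finger_force: 25.0
```

Emit:
arm_command:
  plan:
    - [-1,-0.0034,0.02,0,0]
    - [-1,-0.0034,0.04,0,0]
    - [-1,-0.0034,0.05,0,0]
    - [-1,-0.0034,0.05,0,0]
    - [-1,-0.0034,0.05,0,0]
    - [-1,-0.0034,0.05,0,0]
    - [-1,-0.0034,0.05,0,0]
    - [-1,-0.0034,0.05,0,0]
    - [-1,-0.0034,0.045,0,0]
    - [-1,-0.0032,0.04,0,0]
    - [-1,0,0.0205,0,0]
    - [-1,0,0,0,0.03]
    - [-1,0,0,0,0.03]
    - [-1,0,0,0,0]
    - [-1,0,0,0,0]
    - [-1,0,0,0,0]

```text
clock: 25.55
eef_pos: [513.2, 338.9, 150.1]
eef_rot: [3.142, 0.0, 3.086]
wrist_force: [0.4, 0.1, -8.2]
finger_gap: 39.6
finger_force: 25.0
```

```bash
python3 - <<'E'
from h import *
s=manip.read_state(); print(s['clock'],s['eef_pos'],s['eef_rot'],s['joints'])
c=shot('wrist','wrist4')
E
```

```text
25.55 [513.19727152 338.93026165 150.05179088] [3.14154280e+00 1.13255058e-04 3.08551154e+00] [ 5.24134840e-01  4.90611123e-01  1.38828251e+00 -2.13981594e-05
  1.26257697e+00 -9.90573885e-01]
```

View pics/wrist4.png

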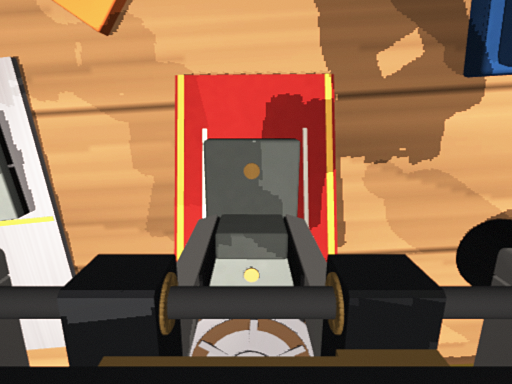

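The stop hangs level between the fingers at (251,200), centred across the red ramp (edges at columns 176 and 333). Lowering it now.

Emit:
arm_command:
  plan:
    - [-1,0,0,0.01,0]
    - [-1,0,0,0.02,0]
    - [-1,0,0,0.02,0]
    - [-1,0,0,0.01,0]
    - [-1,0,0,0.005,0]
    - [-1,0,0,0,0]
    - [-1,0,0,0,0]
  newtons: 15

```text
clock: 26.48
eef_pos: [513.4, 339.4, 85.7]
eef_rot: [3.141, 0.001, 3.086]
wrist_force: [0.3, 0.4, -8.9]
finger_gap: 39.9
finger_force: 15.0
```

Emit:
arm_command:
  plan:
    - [-1,0,0,0.0015,0]
    - [-1,0,0,0.0015,0]
    - [-1,0.001,0,0.0015,0]
    - [-1,0.0012,0,0.002,0]
    - [-1,0.0012,0,0.002,0]
    - [-1,0.0012,0,0.002,0]
    - [-1,0.0012,0,0.002,0]

```text
clock: 27.35
eef_pos: [507.3, 339.6, 72.3]
eef_rot: [3.141, 0.0, 3.086]
wrist_force: [-0.6, -0.4, -4.3]
finger_gap: 40.0
finger_force: 15.0
```

Emit:
arm_command:
  plan:
    - [-1,0.001,0,0.0018,0]
    - [-1,0.001,0,0.0018,0]
    - [-1,0.001,0,0.0018,0]
    - [-1,0.001,0,0.0018,0]
    - [-1,0,0,0,0]

```text
clock: 27.98
eef_pos: [503.7, 339.8, 65.8]
eef_rot: [3.141, 0.001, 3.086]
wrist_force: [1.7, -1.7, -0.9]
finger_gap: 39.9
finger_force: 15.0
```

Emit:
arm_command:
  plan:
    - [-1,0.0005,0,0.001,0]
    - [-1,0.0005,0,0.001,0]
    - [-1,0,0,0,0]

```text
clock: 28.35
eef_pos: [503.8, 339.8, 65.7]
eef_rot: [3.14, 0.004, 3.086]
wrist_force: [-0.0, -7.1, 15.9]
finger_gap: 39.5
finger_force: 15.0
```

Emit:
arm_command:
  plan:
    - [-1,0,0,-0.0015,0]
    - [-1,0,0,0,0]

```text
clock: 28.6
eef_pos: [502.7, 339.9, 65.4]
eef_rot: [3.141, 0.001, 3.086]
wrist_force: [0.7, -3.3, 6.1]
finger_gap: 39.8
finger_force: 15.0
```

```bash
python3 - <<'E'
from h import *
c=shot('side','side5'); s=manip.read_state(); print(s['clock'],s['eef_pos'],s['wrist_force'])
cv2.imwrite('pics/crop5.png',cv2.resize(c['img'][200:380,90:290],None,fx=3,fy=3,interpolation=cv2.INTER_CUBIC))
E
```

```text
28.65 [502.64478128 339.94634894  65.37379467] [ 1.34638465 -3.1792024   5.96186226]
```

View pics/crop5.png

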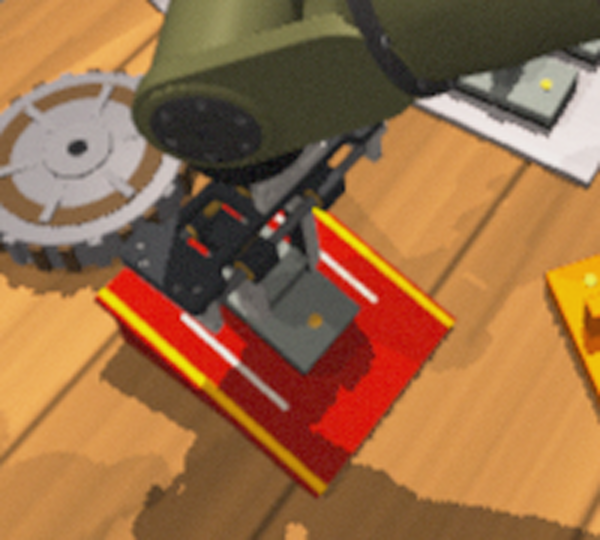

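The stop sits mid-ramp, its front foot at crop pixel (310,310). A plane fit of the foot's top will show whether it is flat on the slope.

```bash
python3 - <<'E'
from h import *
c=load('side5'); P=cloud(c)
poly=np.array([[298,368],[350,308],[318,282],[262,340]])/3+[90,200]
m=np.zeros((384,512),np.uint8); cv2.fillPoly(m,[poly.astype(np.int32)],1); m=cv2.erode(m,np.ones((3,3)))>0
q=P[m&(c['z_map']>0)]; A=np.c_[q[:,:2]-[510,340],np.ones(len(q))]; k=np.linalg.lstsq(A,q[:,2],rcond=None)[0]
print(len(q),k,np.degrees(np.arctan(k[:2])),q.mean(0), np.std(q[:,2]-A@k))
x,y,_=q.mean(0); n=np.array([-.292,0,.956]); print('height over ramp plane',(q.mean(0)-[508,339.5,37])@n)
E
```

```text
285 [ 2.92506869e-01 -1.44762324e-02  5.82147648e+01] [16.30456057 -0.82936909] [477.48350621 348.27981101  48.58360648] 1.4608525451402259
height over ramp plane 19.98474398251019
```

It is flat on the slope: tilt 16.3°, with the foot top 20 mm over the ramp. Releasing.

Emit:
arm_command:
  plan:
    - [-1,0,0,-0.0005,0]
    - [-0.05,0,0,0,0]
    - [0.1,0,0,0,0]
    - [0.3,0,0,0,0]
    - [0.3,0,0,0,0]
    - [0.3,0,0,-0.01,0]
    - [0.3,0,0,-0.03,0]
    - [0.3,0,0,-0.05,0]
    - [0.3,0,0,-0.05,0]
    - [0.3,0,-0.05,0,0]
    - [0.3,0,-0.05,0,0]
    - [0.3,0,-0.05,0,0]
    - [0.3,0,-0.05,0,0]
    - [0.3,0,-0.05,0,0]
    - [0.3,0,0,0,0]
    - [0.3,0,0,0,0]
  newtons: 5

```text
clock: 30.65
eef_pos: [488.5, 90.6, 205.8]
eef_rot: [3.141, 0.001, 3.085]
wrist_force: [0.0, -0.6, -0.1]
finger_gap: 61.2
finger_force: 0.0
```

```bash
python3 - <<'E'
from h import *
c=shot('top','top6'); P=cloud(c); cv2.imwrite('pics/crop6.png',cv2.resize(c['img'][100:260,85:345],None,fx=3,fy=3))
n=np.array([-.2921,.017,.956]); B=np.array([508,339.5,37]); h=(P-B)@n
m=(c['z_map']>0)&(abs(P[...,0]-508)<100)&(abs(P[...,1]-339)<75)
for lo,hi,t in((12,26,'foot'),(44,70,'rib')):
    q=P[m&(h>lo)&(h<hi)]; 
    if len(q)>5: print(t,len(q),q.mean(0),'ramp x',(q.mean(0)-B)@[.956,-.05,.292],'h',((q-B)@n).mean())
E
```

```text
foot 738 [510.65624235 336.73051333  58.30029185] ramp x 8.897527234413742 h 19.540109341414126
rib 92 [499.86982697 338.95436227  90.40132565] ramp x 7.848023560252153 h 53.41721502066794
```

View pics/crop6.png

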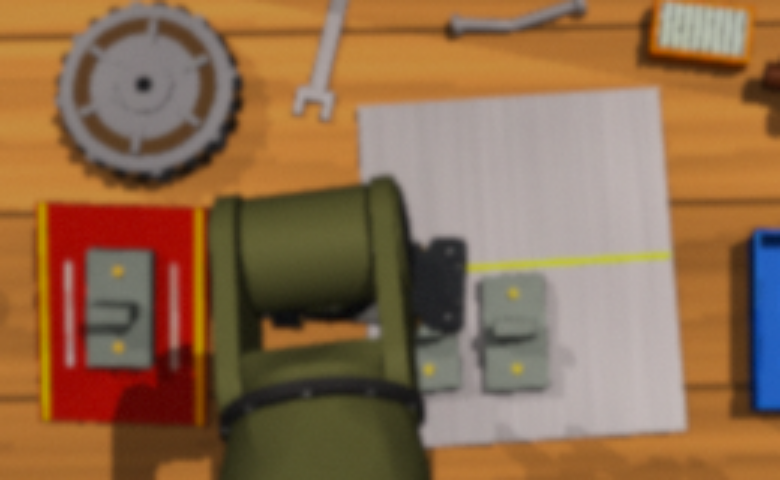

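The stop at (118,308) rests flat in the middle of the ramp, about 8 mm upslope of centre. The other two are still past the line: (515,333) in full view and (430,360) partly behind the arm. Handing in.

```bash
python3 -c "
from cell import ticket; print(ticket.sign_off())"
```

```text
the job is handed in; nothing more can be done
None
```

I dragged all three stops past the yellow line, set the hardest-dragging one (originally on the right) flat on the middle of the red ramp, where it held after release, and handed the job in; no verdict came back.

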